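# Hold the test fixture open for the blue board

### The job

The blue circuit board is next to be tested: find which of the two test fixtures has it waiting in its front tray, lift that fixture's spring-loaded lid by its red handle to 60 degrees (the orange mark on the quadrant at its side) and finish while still holding it there with the fingers, steady and within about 5 degrees, so that I can load the board with both hands. Keep the other fixture shut, and leave both boards and everything else on the bench where they are.

Things in the scene. Friction and masses are not known exactly. Their poses are not given: they have to be found in the camera images.
- left_fixture: the left of two identical grey board test fixtures, screwed to the bench. Block 150 (x, depth) x 120 (y, width) x 66 mm high, hinged lid on top; origin at the centre of the block's underside, on the bench; own +x points from front (handle side) to rear (hinge side), +y to its left
- left_fixture_tray (a point): centre of the floor of the left fixture's white waiting tray: own x -125 mm, 4 mm above the bench. The tray sticks out from the block's front at bench level, 100 deep x 120 mm wide, rim 8 mm high
- left_fixture_mark (a point): outer end of the long orange 60 degree mark on the left fixture's quadrant, a thin steel arc of 75 mm radius about the hinge axis that stands at its left side (own +y, 63 mm from the middle); dark marks show 30 and 90 degrees. The mark points at the hinge axis; this end is 97 mm from it. A yellow pointer on the lid's left edge moves along the arc
- left_lid (a joint): opening angle of the left fixture's lid, rad: 0 shut (level), growing as its front rises; 1.05 = 60 degrees (lid in line with the orange mark); stop at 1.75. Gravity and a spring drive it shut from every angle, with about 2 to 3 N at the handle anywhere from shut to 60 degrees; hinge friction is next to nothing
- left_lid_hinge (a point): point on the left lid's hinge axis in the middle of its width: own x +75 mm, 70 mm above the bench; the axis runs along the fixture's y. The lid is a black frame, 8 mm thick, with a clear window, and ends 150 mm from the axis
- left_lid_handle (a point): middle of the left lid's red handle bar: 12 mm diameter, 80 mm long, parallel to the hinge axis and 205 mm from it, in the lid's mid plane; 70 mm above the bench when shut. It stands 49 mm clear of the lid's front edge on two steel arms at its ends, so fingers opened to about 40 mm can straddle it from above, closing along the fixture's x; it can turn between the pads
- right_fixture: the right of two identical grey board test fixtures, screwed to the bench. Block 150 (x, depth) x 120 (y, width) x 66 mm high, hinged lid on top; origin at the centre of the block's underside, on the bench; own +x points from front (handle side) to rear (hinge side), +y to its left
- right_fixture_tray (a point): centre of the floor of the right fixture's white waiting tray: own x -125 mm, 4 mm above the bench. The tray sticks out from the block's front at bench level, 100 deep x 120 mm wide, rim 8 mm high
- right_fixture_mark (a point): outer end of the long orange 60 degree mark on the right fixture's quadrant, a thin steel arc of 75 mm radius about the hinge axis that stands at its left side (own +y, 63 mm from the middle); dark marks show 30 and 90 degrees. The mark points at the hinge axis; this end is 97 mm from it. A yellow pointer on the lid's left edge moves along the arc
- right_lid (a joint): opening angle of the right fixture's lid, rad: 0 shut (level), growing as its front rises; 1.05 = 60 degrees (lid in line with the orange mark); stop at 1.75. Gravity and a spring drive it shut from every angle, with about 2 to 3 N at the handle anywhere from shut to 60 degrees; hinge friction is next to nothing
- right_lid_hinge (a point): point on the right lid's hinge axis in the middle of its width: own x +75 mm, 70 mm above the bench; the axis runs along the fixture's y. The lid is a black frame, 8 mm thick, with a clear window, and ends 150 mm from the axis
- right_lid_handle (a point): middle of the right lid's red handle bar: 12 mm diameter, 80 mm long, parallel to the hinge axis and 205 mm from it, in the lid's mid plane; 70 mm above the bench when shut. It stands 49 mm clear of the lid's front edge on two steel arms at its ends, so fingers opened to about 40 mm can straddle it from above, closing along the fixture's x; it can turn between the pads
- board_blue: blue circuit board, 48 x 68 x 24 mm, lying loose in one of the two waiting trays (which one changes); origin at the centre of its underside
- board_green: green circuit board of the same size, lying loose in the other waiting tray; origin at the centre of its underside
- solder_reel: black and grey solder reel, 64 x 52 x 37 mm, loose bystander between the fixtures; origin at the centre of its underside
- part_box: small light blue lidded part box, 31 x 27 x 18 mm, loose bystander between the fixtures; origin at the centre of its underside
- tip_tin: small round grey tin, 35 mm across and 17 mm high, loose bystander; origin at the centre of its underside
Things that resemble listed ones, but are neither listed nor needed, are in the scene too. There is more than one size of the board_green; the job needs the middle-sized.

How it is judged (in metres and radians):
On the way:
1. the lid of the fixture where the blue board waits is lifted past 20 degrees by the fingers (((horizontal distance between board_blue and left_fixture_tray below 0.06 m and value of joint left_lid above 0.35 rad and contact force between the fingers and left_fixture above 0.6 N) or (horizontal distance between board_blue and right_fixture_tray below 0.06 m and value of joint right_lid above 0.35 rad and contact force between the fingers and right_fixture above 0.6 N))), for 0.1 s.
At the end, for the whole second after the job is handed in: The lid of the fixture where the blue board waits stands at 60 degrees (between 55 and 65), not moving (under 0.05 rad/s), carried by the gripper's fingers (contact force over 0.6 N); the other lid is shut (under 0.05 rad); the boards, reel, part box and tin lie within 20 mm of where they started (((horizontal distance between board_blue and left_fixture_tray below 0.06 m and horizontal distance between board_green and right_fixture_tray below 0.06 m and value of joint left_lid between 0.96 and 1.135 rad and velocity of joint left_lid between -0.05 and 0.05 rad/s and contact force between the fingers and left_fixture above 0.6 N and value of joint right_lid below 0.05 rad) or (horizontal distance between board_blue and right_fixture_tray below 0.06 m and horizontal distance between board_green and left_fixture_tray below 0.06 m and value of joint right_lid between 0.96 and 1.135 rad and velocity of joint right_lid between -0.05 and 0.05 rad/s and contact force between the fingers and right_fixture above 0.6 N and value of joint left_lid below 0.05 rad)) and distance of each of board_blue, board_green, solder_reel, part_box, tip_tin from where it was at the start of the episode below 0.02 m); the arm keeps its last pose, push and grip.
It fails at once if the lid of the other fixture, where the green board waits, is opened by more than about 8 degrees ((horizontal distance between board_blue and left_fixture_tray below 0.06 m and value of joint right_lid above 0.14 rad) or (horizontal distance between board_blue and right_fixture_tray below 0.06 m and value of joint left_lid above 0.14 rad)).
It fails at once if a board or another loose thing on the bench is shifted by more than 20 mm (distance of any of board_blue, board_green, solder_reel, part_box, tip_tin from where it was at the start of the episode above 0.02 m).
It also fails if it takes over 38 s, if anything falls off the work surface, if the arm or the gripper's body presses on something with over 40 N, if the wrist force passes 120 N, or if a joint passes its speed limit or range.

### The arm

A 6-joint arm with a two-finger parallel gripper is mounted at the origin on a cart in front of the work surface, level with it; the furniture and walls round the work are solid. World frame = base frame: x ahead of the robot, y to its left, z up, the work surface at z = 0. Lengths are in m, angles in degrees, forces in N, time in s.
With the tool pointing down it reaches from about 0.275 to 0.825 m from the base axis. Payload 4.9 kg.
Tool frame: the origin (TCP) lies midway between the tips of the shut fingers; the grasp point (between the pads) lies 19 mm behind it; z points along the fingers, y is the line along which they close (so a half turn about z gives the same grasp; the last joint's range is limited). The gripper opens to 85 mm and grips with 20 to 120 N. Pads are 22 mm wide; open, the fingers measure 114 mm over their backs; the gripper's body (76 mm by 85 mm) begins 54 mm behind the grasp point. The pads swing forward as they close: fully open they stand 13 mm farther back than shut.
Start: joints at [-73.751, 18.69, -11.035, 60.275, 0, 82.311], TCP at [0.223, -0.503, 0.231] pointing down, gripper open.
Joint ranges: [-152.03, 152.03], [-55.5, 102.48], [-74.3, 77.21], [-110.64, 120.58], [-84.22, 78.4], [-180, 180]. Speed limits (degrees/s): [147.25, 147.25, 180, 180, 180, 180].

### API

Orientations are given as a 3x3 rotation matrix whose columns are the frame's x, y, z axes.
In Python, from rig import readout, eyes, ctrl gives the robot as it stands.
- The arm moves only by the tool arm_command, never from a script. Its argument "plan" is a list that holds one entry, the list of rows, each a list of 6 numbers: the shift along the tool's x, y, z in cm, then the turn, a rotation vector about the tool's x, y, z in degrees. In form: [[[dx, dy, dz, rx, ry, rz], ...]]. A call has 1 to 8 rows; each row is the pose to reach, as a shift and turn from the pose commanded when the call began, along the tool's axes at that moment; what a row does not reach only later rows make up. A row lasts 1/8 s, in which the tool goes at most 62.5 mm and 10.7 degrees, less where a joint would pass 70% of its speed; a pose out of reach is approached as far as the arm can. A call with a gripper value outside its range is refused whole. "gripper" is the finger opening in cm, from 0 to 8.54, set as the call begins (left out, the last holds). The fingers move at their own pace and stop on an object; "squeeze" is the grip in N (left out, the last holds). Time passes only in rows, so rows that repeat a pose let the fingers close. It gives the time, the measured TCP pose, the force, the opening and the grip force at its end, in the units of the state.
- readout.get_obs(): the state, without advancing time (a new reading comes with each control period).
- eyes.capture(name): name is "scene" or "top" or "wrist"; returns a dict with "frame" (400x640x3 uint8, blue, green, red), "depth" (400x640 float32, m along the optical axis (not along the pixel's ray), 0 where there is no reading), "camera_matrix" (3x3 intrinsics, pixels), "R" (3x3) and "t" (3): a world point X has camera coordinates R X + t; the wrist camera has in their place "hand_eye" (4x4, takes a point from camera to tool coordinates, whose origin is the TCP and whose axes are the flange's). Camera axes: x right, y down, z forward; pixel columns grow to the right and rows downward; lengths in m; the calibration is good to about 2 mm. A picture is of the moment at which its call begins: read the wrist's pose just before it.
- ctrl.hand_in(): hands the job in; it is judged then, once.
The state is a dict: "time_s": time; "q": joint angles; "joint_vel": joint speeds; "effort": joint torques, N m; "position": TCP position; "orientation": TCP orientation; "ft_force": force on the tool from outside, world axes, zero at the start; "ft_torque": the same for the moment, N m; "gripper_width": finger opening in m; "gripper_force": force on a finger pad.
Only numpy, scipy, OpenCV 4.12 (cv2) and the standard library are available. Lean on these libraries where they do the work, as an engineer would, in place of code of your own. Each camera call takes 0.05 s, during which the arm holds its last target. There are 200 camera calls.

## Working session

There is one attempt and no reset: what is moved stays moved. The work goes in short steps, Python scripts to look and compute and a tool call to move; the robot and the scene stay as the last step left them, time stands still between calls to the robot, and variables do not carry over. Pictures are saved under pics/ and viewed, at most 10 in all, crops included, and the job is handed in when it is done.

Besides the shell and the picture viewer there is one more tool, called after "Call:" in YAML: its name, and indented under it one key for each argument. arm_command: Moves the arm, as the interface text tells. Its arguments: {"type":"object","properties":{"plan":{"type":"array","items":{"type":"array","items":{"type":"array","items":{"type":"number"}}}},"gripper":{"type":"number"},"squeeze":{"type":"number"}},"required":["plan"]}

```bash
mkdir -p pics; ls; python3 - <<'E'
from rig import readout, eyes, ctrl
import cv2,numpy as np,pickle
o=readout.get_obs();print(o['time_s'],o['position'],np.round(o['orientation'],3))
for n in('scene','top'):
    c=eyes.capture(n);cv2.imwrite(f'pics/{n}0.png',c['frame']);pickle.dump(c,open(f'{n}0.pkl','wb'))
    print(n,c['camera_matrix'].tolist(),(-c['R'].T@c['t']).round(3),c['R'].round(3).tolist())
E
```

```text
pics
0.0 [ 0.22301305 -0.50214019  0.23049798] [[ 0.914  0.406 -0.   ]
 [ 0.406 -0.914  0.002]
 [ 0.    -0.002 -1.   ]]
scene [[510.4592657582181, 0.0, 321.7404733761478], [0.0, 510.4592657582181, 200.2388631009551], [0.0, 0.0, 1.0]] [-0.255  0.552  0.841] [[-0.54, -0.842, 0.007], [-0.51, 0.321, -0.798], [0.669, -0.435, -0.603]]
top [[422.9814306178247, 0.0, 318.3764212869996], [0.0, 422.9814306178247, 196.31343911620837], [0.0, 0.0, 1.0]] [0.48  0.026 1.177] [[0.008, -1.0, -0.015], [-0.998, -0.007, -0.059], [0.059, 0.015, -0.998]]
```

View pics/top0.png

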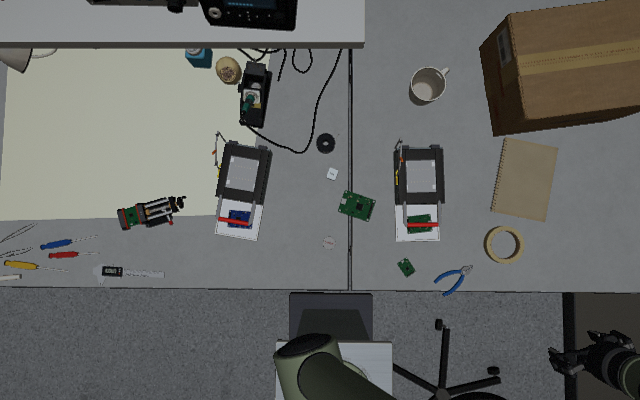

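View pics/scene0.png

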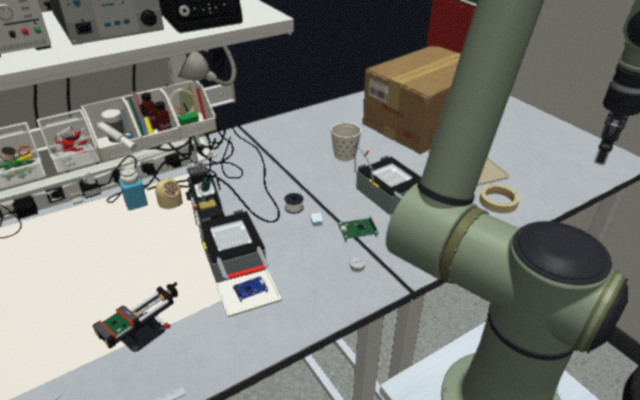

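Top view: the blue board is in the left fixture's tray at about (240,217), under the red handle at (234,221). There are three green boards: a large one on the bench at (356,205), a small one at (406,267), and a middle-sized one in the right tray at (420,224). So the left fixture is the one to open. I'll confirm this with a crop and measure the handle.

```bash
cat > h.py <<'E'
import cv2,numpy as np,pickle
def ray(c,u,v,z):
    d=c['R'].T@np.linalg.inv(c['camera_matrix'])@np.array([u,v,1.]);o=-c['R'].T@c['t']
    return o+d*(z-o[2])/d[2]
def mask(c,lo,hi):
    h=cv2.cvtColor(c['frame'],cv2.COLOR_BGR2HSV);h[...,0]=(h[...,0].astype(int)+20)%180  # red -> around 20
    return cv2.inRange(h,lo,hi)
def blobs(m,a=15):
    n,l,s,ce=cv2.connectedComponentsWithStats(m)
    return [(np.argwhere(l==i)[:,::-1].astype(np.float32),s[i],ce[i]) for i in range(1,n) if s[i][4]>=a]
E
python3 - <<'E'
from h import *
for n in('top','scene'):
    c=pickle.load(open(n+'0.pkl','rb'))
    for nm,lo,hi,z in(('red',(12,150,80),(26,255,255),.07),('blue',(125,120,30),(150,255,255),.028),('yellow',(40,120,90),(55,255,255),.07),('orange',(27,120,90),(38,255,255),.1)):
        for p,s,ce in blobs(mask(c,lo,hi),4 if nm in('yellow','orange') else 40):
            r=cv2.minAreaRect(p);b=cv2.boxPoints(r);e=np.linalg.norm(b-np.roll(b,-1,0),axis=1);i=e.argmin()
            m1=(b[i]+b[i-3])/2;m2=(b[i-1]+b[i-2])/2
            P,Q=ray(c,*m1,z),ray(c,*m2,z)
            C=ray(c,*ce,z)
            if abs(C[1])<.6: print(n,nm,ce.round(1),s[4],'C',C.round(4),'ends',P.round(3)[:2],Q.round(3)[:2],'len',np.linalg.norm(P-Q).round(3))
a=cv2.imread('pics/top0.png')[120:285,195:460];cv2.imwrite('pics/crop1.png',cv2.resize(a,None,fx=3,fy=3,interpolation=2)[:600,:800])
E
```

```text
top red [232.9 220.8] 119 C [0.4803 0.2662 0.07  ] ends [0.487 0.306] [0.474 0.228] len 0.078
top red [422.  224.4] 115 C [ 0.4746 -0.2274  0.07  ] ends [ 0.475 -0.266] [ 0.474 -0.191] len 0.075
top blue [240.  214.8] 144 C [0.4969 0.2564 0.028 ] ends [0.501 0.283] [0.493 0.231] len 0.052
top blue [238.8 225.4] 46 C [0.468  0.2592 0.028 ] ends [0.47  0.283] [0.467 0.226] len 0.057
top blue [446.7 274.4] 93 C [ 0.3412 -0.3022  0.028 ] ends [ 0.355 -0.337] [ 0.326 -0.267] len 0.076
top blue [454.2 286.2] 113 C [ 0.3102 -0.3219  0.028 ] ends [ 0.337 -0.348] [ 0.284 -0.294] len 0.076
top yellow [257.1 105.5] 23 C [0.7873 0.2077 0.07  ] ends [0.787 0.2  ] [0.787 0.216] len 0.016
top yellow [219.4 165.4] 5 C [0.6262 0.305  0.07  ] ends [0.63  0.304] [0.623 0.307] len 0.008
top yellow [218. 173.] 13 C [0.606  0.3083 0.07  ] ends [0.617 0.306] [0.595 0.31 ] len 0.022
top yellow [396.4 171.9] 7 C [ 0.6118 -0.1616  0.07  ] ends [ 0.617 -0.162] [ 0.606 -0.162] len 0.011
top yellow [396.5 180.2] 17 C [ 0.5898 -0.1617  0.07  ] ends [ 0.601 -0.162] [ 0.58  -0.162] len 0.021
top orange [531.  117.2
[... 1745 characters left out ...]
 0.264] len 0.034
scene yellow [204.6 245. ] 19 C [0.6002 0.3083 0.07  ] ends [0.611 0.306] [0.589 0.31 ] len 0.023
scene orange [ 24.1 149.7] 50 C [1.1967 0.5862 0.1   ] ends [1.201 0.601] [1.184 0.573] len 0.033
scene orange [195.2 206.6] 12 C [0.7053 0.2844 0.1   ] ends [0.715 0.281] [0.697 0.288] len 0.02
scene orange [161.7 296. ] 13 C [0.4739 0.4436 0.1   ] ends [0.48  0.445] [0.466 0.442] len 0.014
scene orange [124.9 318.5] 16 C [0.4563 0.5186 0.1   ] ends [0.479 0.525] [0.436 0.513] len 0.045
scene orange [135.  312.5] 4 C [0.4606 0.4988 0.1   ] ends [0.463 0.499] [0.458 0.498] len 0.005
scene orange [109.5 329.3] 16 C [0.4463 0.5489 0.1   ] ends [0.467 0.555] [0.429 0.543] len 0.04
```

View pics/crop1.png

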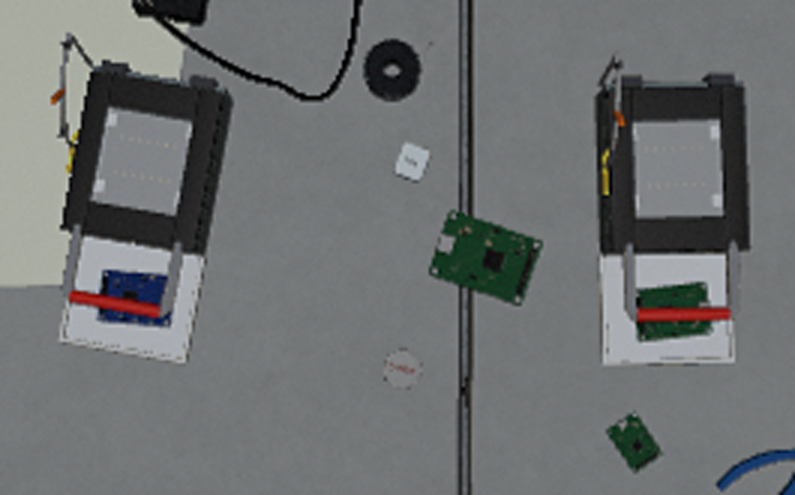

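The crop confirms it: the blue board lies in the left tray, crop (135,298). The middle-sized green board is in the right tray at (672,312), and the decoys at (487,258) and (634,442) lie loose on the bench. The left handle's measured length is 78 mm against 80 given, and both views agree on its position to within 4 mm. Next I'll move to hover above it.

```bash
cat >> h.py <<'E'
from scipy.spatial.transform import Rotation as Ro
from rig import readout, eyes, ctrl
YAW=-9.7
def goal(p,yaw=YAW,R=None,P=None):
    """shift cm / turn deg from present pose to TCP p, tool down, tool y along fixture +x"""
    o=readout.get_obs();R=np.array(o['orientation']) if R is None else R;P=np.array(o['position']) if P is None else P
    a=np.radians(yaw);y=np.array([np.cos(a),np.sin(a),0]);z=np.array([0,0,-1.]);G=np.c_[np.cross(y,z),y,z]
    print('t',o['time_s'],'shift',(R.T@(np.array(p)-P)*100).round(2),'turn',np.degrees(Ro.from_matrix(R.T@G).as_rotvec()).round(2),'f',np.round(o['ft_force'],2),'w',o['gripper_width'])
E
python3 -c "
from h import *
goal([.478,.266,.16])"
```

```text
t 0.1 shift [ 54.47 -59.86   7.16] turn [-7.000e-02 -5.000e-02 -5.636e+01] f [-0.37 -0.52  0.64] w 0.08538862221689494
```

Call:
arm_command:
  plan:
    - [[54.5,-59.9,0,0,0,-56.4],[54.5,-59.9,0,0,0,-56.4],[54.5,-59.9,0,0,0,-56.4],[54.5,-59.9,0,0,0,-56.4],[54.5,-59.9,0,0,0,-56.4],[54.5,-59.9,0,0,0,-56.4],[54.5,-59.9,0,0,0,-56.4],[54.5,-59.9,0,0,0,-56.4]]
  gripper: 4.4

```text
time_s: 1.1
position: [0.3809, -0.0262, 0.2314]
orientation: [[0.168, 0.986, 0.001], [0.986, -0.168, -0.0], [-0.0, 0.001, -1.0]]
ft_force: [0.5, 0.0, 0.4]
gripper_width: 0.0441
gripper_force: 0.0
```

```bash
python3 -c "
from h import *
goal([.478,.266,.16])"
```

```text
t 1.1 shift [30.44  4.65  7.14] turn [0.04 0.01 0.02] f [0.48 0.03 0.39] w 0.044103267350014165
```

Call:
arm_command:
  plan:
    - [[30.4,4.6,7.1,0,0,0],[30.4,4.6,7.1,0,0,0],[30.4,4.6,7.1,0,0,0],[30.4,4.6,7.1,0,0,0],[30.4,4.6,7.1,0,0,0],[30.4,4.6,7.1,0,0,0],[30.4,4.6,7.1,0,0,0],[30.4,4.6,7.1,0,0,0]]

```text
time_s: 2.1
position: [0.4768, 0.2626, 0.1606]
orientation: [[0.169, 0.986, -0.0], [0.986, -0.169, -0.0], [-0.0, -0.0, -1.0]]
ft_force: [-0.3, -0.4, 0.9]
gripper_width: 0.044
gripper_force: 0.0
```

```bash
python3 - <<'E'
from h import *
goal([.478,.266,.16])
o=readout.get_obs();c=eyes.capture('wrist');cv2.imwrite('pics/w1.png',c['frame'])
T=np.eye(4);T[:3,:3]=o['orientation'];T[:3,3]=o['position'];W=T@c['hand_eye'];c['R']=W[:3,:3].T;c['t']=-c['R']@W[:3,3]
for p,s,ce in blobs(mask(c,(12,150,60),(26,255,255)),100):
    r=cv2.minAreaRect(p);b=cv2.boxPoints(r);e=np.linalg.norm(b-np.roll(b,-1,0),axis=1);i=e.argmin()
    m1=(b[i]+b[i-3])/2;m2=(b[i-1]+b[i-2])/2;P,Q=ray(c,*m1,.07),ray(c,*m2,.07)
    print(ce,s,r,ray(c,*ce,.07),P,Q,np.linalg.norm(P-Q),np.degrees(np.arctan2(*(P-Q)[:2])))
E
```

```text
t 2.1 shift [0.35 0.06 0.06] turn [-0.01  0.02 -0.05] f [-0.26 -0.42  0.85] w 0.04399370551414252
[319.98758865 192.25088652] [ 313  149   15   90 1128] ((320.0, 193.5), (89.0, 14.0), 90.0) [0.47836146 0.26915121 0.07      ] [0.48468285 0.30628695 0.07      ] [0.47103527 0.22597243 0.07      ] 0.08146581944201942 9.643964926098345
```

View pics/w1.png

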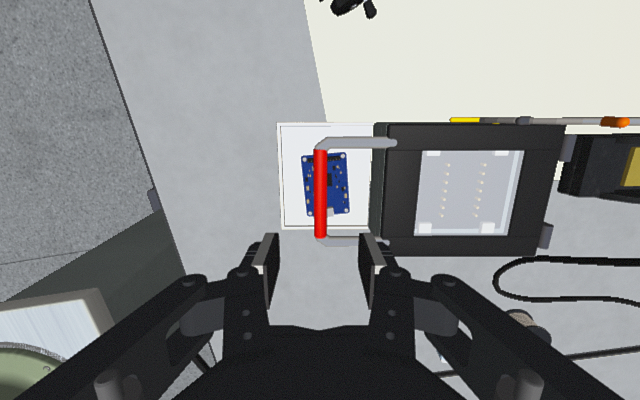

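The wrist view shows the handle vertical at (320,193), 81 mm long, with its centre at (0.478, 0.267) and yaw -9.65°. The fingers straddle it along the closing line. Next I descend, then grip.

Call:
arm_command:
  plan:
    - [[0.4,0.1,4,0,0,0],[0.4,0.1,7,0,0,0],[0.4,0.1,9,0,0,0],[0.4,0.1,11,0,0,0],[0.4,0.1,11,0,0,0],[0.4,0.1,11,0,0,0]]

```text
time_s: 2.9
position: [0.4794, 0.2672, 0.0514]
orientation: [[0.169, 0.986, 0.001], [0.986, -0.169, 0.0], [0.001, 0.001, -1.0]]
ft_force: [0.4, 0.6, -1.2]
gripper_width: 0.0439
gripper_force: 0.0
```

Call:
arm_command:
  plan:
    - [[0,0,0,0,0,0],[0,0,0,0,0,0],[0,0,0,0,0,0],[0,0,0,0,0,0],[0,0,0,0,0,0],[0,0,0,0,0,0]]
  gripper: 0.6
  squeeze: 30

```text
time_s: 3.65
position: [0.479, 0.2678, 0.0505]
orientation: [[0.168, 0.986, 0.001], [0.986, -0.168, 0.0], [0.0, 0.0, -1.0]]
ft_force: [-1.0, 0.9, 2.9]
gripper_width: 0.0109
gripper_force: 29.4
```

```bash
python3 - <<'E'
from h import *
o=readout.get_obs();print(np.round(o['position'],4),o['gripper_width'],o['gripper_force'],np.round(o['ft_force'],2))
p0=np.array(o['position'])
# arc: rows in tool axes (y=+x fixture, z=down)
for t in range(5,66,5):
    a=np.radians(t);print(t,(20.5*(1-np.cos(a))).round(2),(-20.5*np.sin(a)).round(2))
E
```

```text
[0.479  0.2678 0.0505] 0.010872494834801849 29.354396760463715 [-1.02  0.88  2.94]
5 0.08 -1.79
10 0.31 -3.56
15 0.7 -5.31
20 1.24 -7.01
25 1.92 -8.66
30 2.75 -10.25
35 3.71 -11.76
40 4.8 -13.18
45 6.0 -14.5
50 7.32 -15.7
55 8.74 -16.79
60 10.25 -17.75
65 11.84 -18.58
```

Call:
arm_command:
  plan:
    - [[0,0.03,-1.0,0,0,0],[0,0.08,-1.8,0,0,0],[0,0.31,-3.55,0,0,0],[0,0.7,-5.3,0,0,0],[0,1.25,-7.0,0,0,0],[0,1.9,-8.65,0,0,0],[0,2.75,-10.25,0,0,0],[0,2.75,-10.25,0,0,0]]

```text
time_s: 4.65
position: [0.5042, 0.2634, 0.1536]
orientation: [[0.168, 0.986, -0.003], [0.986, -0.168, 0.001], [0.001, -0.003, -1.0]]
ft_force: [-4.2, 4.2, -0.9]
gripper_width: 0.0107
gripper_force: 29.5
```

```bash
python3 - <<'E'
from h import *
o=readout.get_obs();p=np.array(o['position'])+[0,0,.019]
a=np.radians(YAW);fx=np.array([np.cos(a),np.sin(a),0]);h=np.array([.4785,.267,.07])+.205*fx;d=p-h
print(p,'angle',np.degrees(np.arctan2(d[2],-d@fx)),'r',np.hypot(d[2],d@fx),o['gripper_width'],o['gripper_force'],o['ft_force'],o['ft_torque'])
c=eyes.capture('wrist');cv2.imwrite('pics/w2.png',c['frame'])
E
```

```text
[0.50416675 0.2633943  0.17256479] angle 29.799385071434294 r 0.2063824674854721 0.010661685363246284 29.476174414157867 [-4.20599833  4.22340085 -0.86606091] [0.7079397  0.83611315 0.01808527]
```

View pics/w2.png

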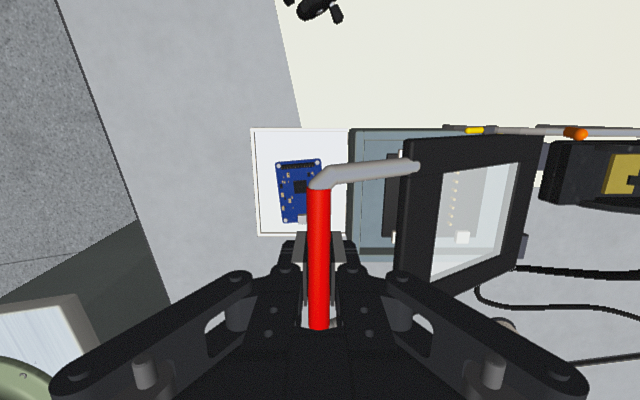

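The wrist view shows the bar (318,250) held between the pads, with the lid open at about 30° and the board undisturbed at (297,190). I'll continue along the arc to 60°.

Call:
arm_command:
  plan:
    - [[0,0.45,-0.8,0,0,0],[0,0.95,-1.5,0,0,0],[0,2.05,-2.95,0,0,0],[0,3.25,-4.25,0,0,0],[0,4.55,-5.45,0,0,0],[0,6.0,-6.55,0,0,0],[0,7.5,-7.5,0,0,0],[0,7.5,-7.5,0,0,0]]

```text
time_s: 5.7
position: [0.5779, 0.2511, 0.2313]
orientation: [[0.167, 0.986, -0.002], [0.986, -0.167, 0.002], [0.002, -0.002, -1.0]]
ft_force: [-13.4, 2.2, 16.8]
gripper_width: 0.0106
gripper_force: 31.2
```

Call:
arm_command:
  plan:
    - [[0,0,0,0,0,0],[0,0,0,0,0,0],[0,0,0,0,0,0]]

```text
time_s: 6.08
position: [0.5767, 0.2513, 0.2306]
orientation: [[0.167, 0.986, -0.003], [0.986, -0.167, 0.002], [0.001, -0.003, -1.0]]
ft_force: [-11.6, 2.3, 16.8]
gripper_width: 0.0108
gripper_force: 31.1
```

```bash
python3 - <<'E'
from h import *
o=readout.get_obs();p=np.array(o['position'])+[0,0,.019]
a=np.radians(YAW);fx=np.array([np.cos(a),np.sin(a),0]);h=np.array([.4785,.267,.07])+.205*fx;d=p-h
print(p,'angle',np.degrees(np.arctan2(d[2],-d@fx)),'r',np.hypot(d[2],d@fx),o['gripper_width'],o['gripper_force'],o['ft_force'],o['joint_vel'])
c=eyes.capture('scene');cv2.imwrite('pics/s2.png',cv2.resize(c['frame'][140:340,140:400],None,fx=3,fy=3,interpolation=2))
pickle.dump(c,open('s2.pkl','wb'))
# predicted lid-side pointer line/mark pixels for 55/60/65 deg
fy=np.array([-fx[1],fx[0],0])
for t in(55,60,65):
    t=np.radians(t);X=h-.205*np.cos(t)*fx+np.array([0,0,.205*np.sin(t)])
    for s in(-.04,0,.04):
        q=c['camera_matrix']@(c['R']@(X+s*fy)+c['t']);print(s,(q[:2]/q[2]).round(1),end=' ')
    print()
for p,s,ce in blobs(mask(c,(12,150,60),(26,255,255)),10):
    if 180<ce[0]<350: print(ce,s)
c=eyes.capture('wrist');cv2.imwrite('pics/w3.png',c['frame'])
E
```

```text
[0.57672426 0.25128654 0.24964197] angle 59.56747186418599 r 0.20834667464772938 0.010797327716757022 31.142317950725555 [-11.6052392    2.29302183  16.75085252] [-0.01315221  0.04977457  0.04383263 -0.05330309 -0.07494182 -0.00085524]
-0.04 [245.3 179.5] 0 [226.3 183.8] 0.04 [206.9 188.1] 
-0.04 [242.9 171.9] 0 [224. 176.] 0.04 [204.6 180.3] 
-0.04 [240.4 164.7] 0 [221.6 168.7] 0.04 [202.4 172.8] 
[237.17857143 175.57142857] [231 173  14   6  56]
[212.83098592 180.97183099] [207 178  13   8  71]
```

View pics/s2.png

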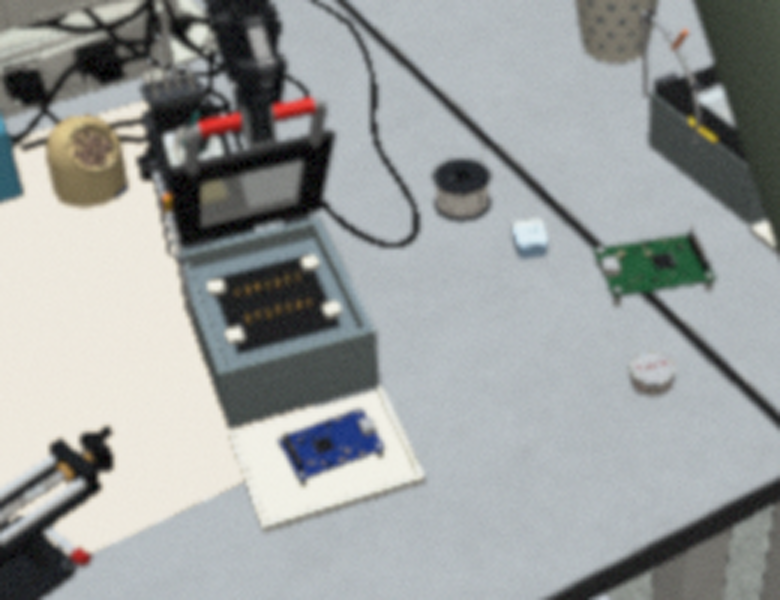

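View pics/w3.png

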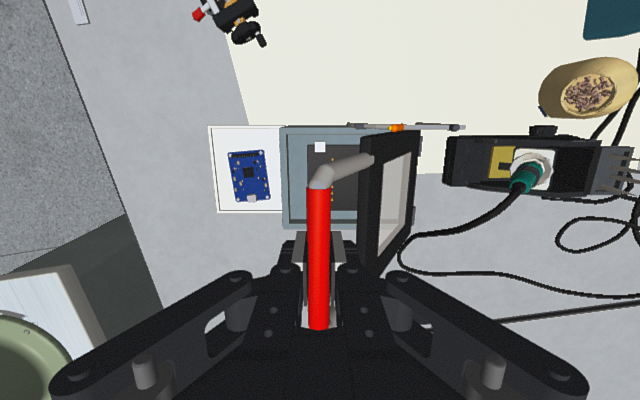

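The scene view shows the lid standing with the orange mark at (167,200), by its left edge; everything else is where it was. The tool carries about 20 N pointing outward from the hinge, so my arc was roughly 4 mm too tight. I'll ease off and check the angle against the mark.

Call:
arm_command:
  plan:
    - [[0,-0.1,-0.17,0,0,0],[0,-0.2,-0.34,0,0,0],[0,-0.2,-0.34,0,0,0],[0,-0.2,-0.34,0,0,0]]

```text
time_s: 6.68
position: [0.5772, 0.2511, 0.2312]
orientation: [[0.168, 0.986, -0.001], [0.986, -0.168, 0.001], [0.001, -0.001, -1.0]]
ft_force: [-3.1, 3.4, 2.1]
gripper_width: 0.011
gripper_force: 29.9
```

```bash
python3 - <<'E'
from h import *
o=readout.get_obs();p=np.array(o['position'])+[0,0,.019]
a=np.radians(YAW);fx=np.array([np.cos(a),np.sin(a),0]);h=np.array([.4785,.267,.07])+.205*fx;d=p-h
print(p,'angle',np.degrees(np.arctan2(d[2],-d@fx)),'r',np.hypot(d[2],d@fx),o['gripper_width'],o['gripper_force'],o['ft_force'])
fy=np.array([-fx[1],fx[0],0])
def X(t,r,s): t=np.radians(t);return h-r*np.cos(t)*fx+np.array([0,0,r*np.sin(t)])+s*fy
ims=[]
c=eyes.capture('scene')
T=np.eye(4);T[:3,:3]=o['orientation'];T[:3,3]=o['position']
w=eyes.capture('wrist');W=T@w['hand_eye'];w['R']=W[:3,:3].T;w['t']=-w['R']@W[:3,3]
for n,k,zs in(('scene',c,(175,170,100,90)),('wrist',w,(335,110,130,80))):
    pr=lambda P:(lambda q:(q[:2]/q[2]).round(1))(k['camera_matrix']@(k['R']@P+k['t']))
    print(n,'mark end pred',pr(X(60,.097,.063)),'mark base',pr(X(60,.075,.063)),'lid left corner 55/60/65',*[pr(X(t,.15,.06)) for t in(55,60,65)])
    for nm,lo,hi in(('orange',(25,110,70),(38,255,255)),('yellow',(39,110,70),(55,255,255)),('red',(12,150,60),(24,255,255))):
        for q,s,ce in blobs(mask(k,lo,hi),3):
            if zs[0]<ce[0]<zs[0]+zs[2] and zs[1]<ce[1]<zs[1]+zs[3]: print(' ',nm,ce.round(1),s)
    x,y,a,b=zs;ims.append(cv2.resize(k['frame'][y:y+b,x:x+a],(600,int(600*b/a)),interpolation=2)[:300 if 0 else 540])
cv2.imwrite('pics/a.png',ims[0]);cv2.imwrite('pics/b.png',ims[1])
E
```

```text
[0.57724447 0.25112988 0.25017045] angle 59.76875383368303 r 0.20853052283534854 0.011022935412093081 29.902193248271942 [-3.06969137  3.39691512  2.10136779]
scene mark end pred [194.4 204.5] mark base [194.6 208.5] lid left corner 55/60/65 [196.8 199.6] [195.3 194. ] [193.7 188.7]
  orange [195.3 205.3] [194 204   4   4   6]
  yellow [195.7 206.9] [195 206   3   3   7]
  yellow [225.7 235.3] [225 235   2   2   3]
  red [237.3 175.4] [231 172  14   7  55]
  red [212.8 180.7] [207 178  13   8  69]
wrist mark end pred [392.8 128.3] mark base [400.1 127.2] lid left corner 55/60/65 [349.5 136.1] [368.5 136.9] [389.7 137.8]
  orange [396.1 127. ] [390 123  13   9  93]
  yellow [388.8 127.1] [388 125   3   5  11]
```

View pics/a.png

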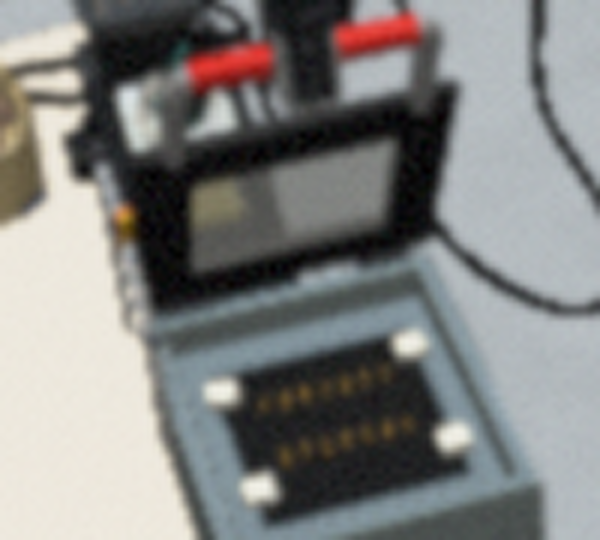

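View pics/b.png

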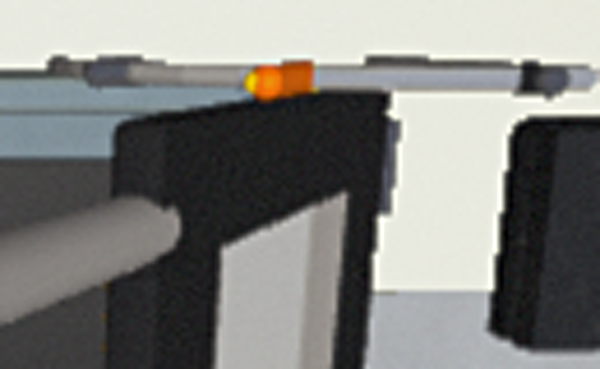

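Both crops show the yellow pointer overlapping the orange mark: wrist crop (252,82) to (313,92). The lid's front corner at wrist pixel (366,136) fits 60°, where I predicted (368.5,137). The tool pose gives 59.8° with low force. I'll hold briefly, then hand in.

Call:
arm_command:
  plan:
    - [[0,0,0,0,0,0],[0,0,0,0,0,0],[0,0,0,0,0,0]]

```text
time_s: 7.15
position: [0.5773, 0.2511, 0.2312]
orientation: [[0.168, 0.986, -0.001], [0.986, -0.168, 0.001], [0.001, -0.001, -1.0]]
ft_force: [-4.0, 3.9, 0.5]
gripper_width: 0.0109
gripper_force: 29.9
```

```bash
python3 -c "
from rig import readout,ctrl
o=readout.get_obs();print(o['position'],o['gripper_force'],o['ft_force'])
print(ctrl.hand_in())"
```

```text
[0.57727898 0.25112925 0.23116641] 29.90622103214264 [-4.04160803  3.92961756  0.54984392]
the job is handed in; nothing more can be done
None
```

The blue board was in the left fixture's tray; I lifted that lid to about 60° (59.8° measured), in line with the orange mark, and handed in with the fingers holding it steady, without opening the right fixture or touching anything else on the bench.

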